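# Shelve the parts canisters in order of height

### The arm

A 7-joint arm with a two-finger parallel gripper is mounted at the origin on the work surface. World frame = base frame: x ahead of the robot, y to its left, z up, the work surface at z = 0. Lengths are in mm, angles in rad, forces in N, time in s.
With the tool pointing down it reaches from about 400 to 875 mm from the base axis. Payload 4.4 kg.
Tool frame: the origin (TCP) lies midway between the tips of the shut fingers; the grasp point (between the pads) lies 19 mm behind it (ctrl.pinch_z is the distance from the TCP to the grasp point, in mm); z points along the fingers, y is the line along which they close (so a half turn about z gives the same grasp; the last joint's range is limited). The gripper opens to 85 mm and grips with 20 to 120 N. Pads are 22 mm wide; open, the fingers measure 114 mm over their backs; the gripper's body (76 mm by 85 mm) begins 54 mm behind the grasp point. The pads swing forward as they close: fully open they stand 13 mm farther back than shut.
Start: joints at [1.044, 0.628, 0.038, 1.517, -0.027, 0.996, -0.02], TCP at [289.06, -582.204, 231.313] pointing down, gripper open.
Joint ranges: [-3.06, 3.06], [-0.37, 2.12], [-1.25, 1.32], [0.18, 2.47], [-1.1, 4.24], [0.23, 1.98], [-2.94, 2.94]. Speed limits (rad/s): [2.57, 2.57, 3.14, 3.14, 3.14, 3.14, 3.14].

### API

Orientations are given as [roll, pitch, yaw] about the fixed x, y, z axes, in that order (R = Rz(yaw) Ry(pitch) Rx(roll)).
In Python, from cell import read_state, cams, order, ctrl gives the robot as it stands.
- The arm moves only by the tool move_arm, never from a script. Its argument "targets" is text: rows parted by semicolons, each of 7 numbers parted by spaces: the gripper's target within -1 to 1 (fully open at 1, half-way at 0, shut at -1), then the shift along the tool's x, y, z in cm, then the turn, a rotation vector about the tool's x, y, z in degrees. A call has 1 to 5 rows; each row shifts and turns the commanded pose from where the row before left it, along the tool's axes as they then stand; what a row does not reach is not made up. A row lasts 1/12 s, in which the tool goes at most 41.7 mm and 7.16 degrees, less where a joint would pass 70% of its speed; a pose out of reach is approached as far as the arm can. A call with a gripper value outside its range is refused whole. The fingers move at their own pace and stop on an object; the grip force is fixed at half the most. Time passes only in rows, so rows that do not move let the fingers close. It gives the time, the measured TCP pose, the force, the opening and the grip force at its end, in the units of the state.
- read_state(): the state, without advancing time (a new reading comes with each control period).
- cams.get_image(name): name is "scene" or "top" or "wrist"; returns a dict with "color" (420x560x3 uint8, red, green, blue), "fovy" (degrees; the focal length in pixels is half the picture's height over the tangent of half this angle, whatever the lens; pixels are square), "cx", "cy" (the principal point, pixels), "k1" (the pictures are not rectified: a ray, as slopes to the right and down, at radius r is drawn at 1 + k1 r^2 times it, then the intrinsics apply), "rvec" (rotation vector, rad) and "tvec" (3), from world to camera coordinates, as OpenCV has them. Camera axes: x right, y down, z forward; pixel columns grow to the right and rows downward; lengths in mm; the calibration is good to about 2 mm. A picture is of the moment at which its call begins. There is no depth.
- order.finish_job(): hands the job in; it is judged then, once.
The state is a dict: "clock": time; "qpos": joint angles; "qd": joint speeds; "tau": joint torques, N m; "eef_pos": TCP position; "tool_rot": TCP orientation; "force": force on the tool from outside, world axes, zero at the start; "torque": the same for the moment, N m; "width": finger opening in mm; "gripper_force": force on a finger pad.
Only numpy, scipy, OpenCV 4.12 (cv2) and the standard library are available. Lean on these libraries where they do the work, as an engineer would, in place of code of your own. Each camera call takes 0.05 s, during which the arm holds its last target. There are 200 camera calls.

### The job

Put the four loose screw-top canisters away on the galvanised shelf, one standing upright in the middle of each painted ring, in order of height: the tallest of the four in the ring next to the big canister that already stands on the shelf, stepping down to the shortest in the ring farthest from it. Keep them upright and set them down rather than dropping them, and leave the big canister and the check valve body standing where they are.

Things in the scene. Friction and masses are not known exactly. Their poses are not given: they have to be found in the camera images.
- tin_a_mid (a point): Loose screw-top tin canister, the tallest of the four loose ones: bright steel, round, 56 mm diameter and 102 mm tall including its knurled screw lid (top 16 mm, 52 mm diameter over the lid, knurls 2 mm prouder across). Stands upright on the bench at the start. This point is on its axis, half-way up, 51 mm above its underside; z along its axis, up.
- tin_b_mid (a point): Loose screw-top tin canister, the second tallest of the four loose ones: bright steel, round, 64 mm diameter and 82 mm tall including its knurled screw lid (top 16 mm, 60 mm diameter over the lid, knurls 2 mm prouder across). Stands upright on the bench at the start. This point is on its axis, half-way up, 41 mm above its underside; z along its axis, up.
- tin_c_mid (a point): Loose screw-top tin canister, the third tallest of the four loose ones: bright steel, round, 52 mm diameter and 64 mm tall including its knurled screw lid (top 16 mm, 48 mm diameter over the lid, knurls 2 mm prouder across). Stands upright on the bench at the start. This point is on its axis, half-way up, 32 mm above its underside; z along its axis, up.
- tin_d_mid (a point): Loose screw-top tin canister, the shortest of the four loose ones: bright steel, round, 60 mm diameter and 48 mm tall including its knurled screw lid (top 16 mm, 56 mm diameter over the lid, knurls 2 mm prouder across). Stands upright on the bench at the start. This point is on its axis, half-way up, 24 mm above its underside; z along its axis, up.
- ring_a: One of four identical black painted location rings (82 mm outside, 72 mm inside, flat paint) in a straight row, 98 mm apart, on top of the low galvanised shelf. The letters are shuffled and say nothing about the place in the row. Origin at the ring's centre on the shelf's top surface, 40 mm above the bench; x points across the shelf, away from the robot, y along the row. The shelf is fixed, 140 mm deep, 660 mm long.
- ring_b: One of four identical black painted location rings (82 mm outside, 72 mm inside, flat paint) in a straight row, 98 mm apart, on top of the low galvanised shelf. The letters are shuffled and say nothing about the place in the row. Origin at the ring's centre on the shelf's top surface, 40 mm above the bench; x points across the shelf, away from the robot, y along the row. The shelf is fixed, 140 mm deep, 660 mm long.
- ring_c: One of four identical black painted location rings (82 mm outside, 72 mm inside, flat paint) in a straight row, 98 mm apart, on top of the low galvanised shelf. The letters are shuffled and say nothing about the place in the row. Origin at the ring's centre on the shelf's top surface, 40 mm above the bench; x points across the shelf, away from the robot, y along the row. The shelf is fixed, 140 mm deep, 660 mm long.
- ring_d: One of four identical black painted location rings (82 mm outside, 72 mm inside, flat paint) in a straight row, 98 mm apart, on top of the low galvanised shelf. The letters are shuffled and say nothing about the place in the row. Origin at the ring's centre on the shelf's top surface, 40 mm above the bench; x points across the shelf, away from the robot, y along the row. The shelf is fixed, 140 mm deep, 660 mm long.
- big_tin: The big screw-top tin canister, 84 mm diameter, 130 mm tall, 1.6 kg, loose, already standing on the shelf at one end of the row of rings (either end), its axis about 115 mm from the centre of the nearest ring. It stays where it is. Origin at the centre of its underside.
- valve: Steel check valve body, about 92 mm long, 62 mm wide, 83 mm high, with hexagon ends and a hexagon-capped bonnet, loose, standing on the shelf at the other end of the row from the big canister, about 115 mm from the nearest ring's centre, its length across the shelf. It stays where it is. Origin at the centre of its underside.

How it is judged:
By the outcome, as a careful person would: the job done as asked, in the order asked, and still so for the second after the job is handed in, with the robot touching nothing.
It also fails if it takes over 102 s, if anything falls off the work surface, if the arm or the gripper's body presses on something with over 40 N, if the wrist force passes 120 N, or if a joint passes its speed limit or range.

## Working session

There is one attempt and no reset: what is moved stays moved. The work goes in short steps, Python scripts to look and compute and a tool call to move; the robot and the scene stay as the last step left them, time stands still between calls to the robot, and variables do not carry over. Pictures are saved under pics/ and viewed, at most 14 in all, crops included, and the job is handed in when it is done.

Besides the shell and the picture viewer there is one more tool, called after "Call:" by a JSON object that holds its "op" and its "data". move_arm: Moves the arm, as the interface text tells. Its arguments: {"type":"object","properties":{"targets":{"type":"string"}},"required":["targets"]}

```bash
ls; mkdir -p pics; python3 - <<'E'
from cell import read_state, cams, order, ctrl
import cv2,pickle
s=read_state();print(s, ctrl.pinch_z)
D={}
for n in("scene","top","wrist"):
    d=cams.get_image(n);D[n]=d;cv2.imwrite(f"pics/{n}0.png",d["color"][:,:,::-1]);print(n,{k:v for k,v in d.items() if k!="color"})
pickle.dump(D,open("d0.pkl","wb"))
E
```

```text
pics
{'clock': 0.0, 'qpos': array([ 1.04419605,  0.62935076,  0.03842803,  1.51835681, -0.02698082,
        0.99632118, -0.01999302]), 'qd': array([ 3.99998828e-04, -1.19739136e-03,  4.35516481e-05,  1.50593614e-03,
        1.47469282e-03,  2.51047967e-04,  2.05226695e-04]), 'tau': array([-1.38159969e-03, -5.63395929e+01,  1.22582451e+00, -1.93438321e+01,
        1.10353858e-02,  1.07541075e-02, -3.45411661e-05]), 'eef_pos': array([ 288.78143701, -581.62675078,  230.38943132]), 'tool_rot': array([-3.13967451e+00,  3.34097845e-05,  4.60829241e-01]), 'force': array([ 0.17879166,  0.47773742, -0.20221221]), 'torque': array([-0.01778571,  0.0067082 ,  0.01819926]), 'gripper_force': 0.0, 'width': 85.58876377072016} 18.700000000000003
scene {'fovy': 56.006784254790254, 'cx': 285.8049881791849, 'cy': 212.87310239151608, 'k1': -0.04522957666759488, 'rvec': array([ 1.97309567,  1.52894621, -0.57765335]), 'tvec': array([-150.75545863, -325.03365342, 1318.33635716])}
top {'fovy': 55.77026819010533, 'cx': 275.08777471788926, 'cy': 205.98519238684165, 'k1': -0.0438810271084828, 'rvec': array([ 2.15114474, -2.17175286,  0.16460854]), 'tvec': array([  1.6503451 , 548.13985261, 727.69293225])}
wrist {'fovy': 60.87927570237334, 'cx': 275.7447282285563, 'cy': 210.57655686340132, 'k1': -0.08863012265038409, 'rvec': array([-2.44492446,  1.5171113 ,  0.23402479]), 'tvec': array([-649.62079547,  -39.56135519,  380.01754263])}
```

View pics/top0.png

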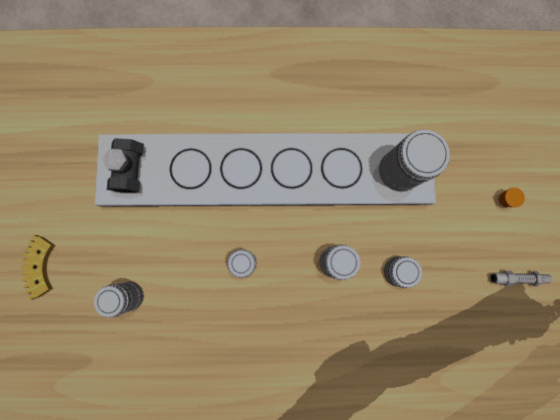

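View pics/scene0.png

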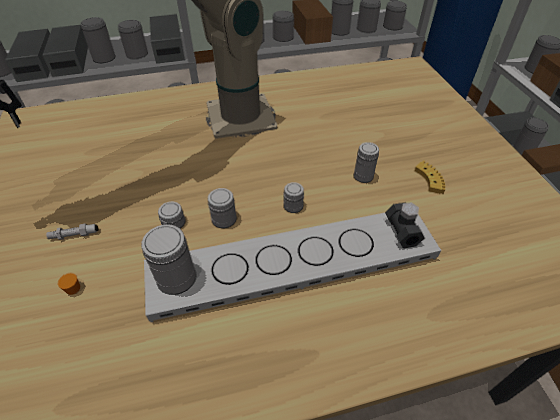

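The top view shows the rings at about (190,168), (241,168), (291,168) and (342,168). The big tin is at (415,160) on the right, which is -y, and the valve is at (122,165). The loose lids are A (108,301), C (241,263), B (342,262) and D (405,271). The scene view gives the same heights: A (367,162), C (293,197), B (221,207), D (171,214).

```bash
cat > h.py <<'E'
import numpy as np,cv2,pickle
def proj(d,P):
    P=np.atleast_2d(np.float64(P));R=cv2.Rodrigues(d["rvec"])[0];c=P@R.T+d["tvec"]
    s=c[:,:2]/c[:,2:];s=s*(1+d["k1"]*(s**2).sum(1,keepdims=True))
    f=d["color"].shape[0]/2/np.tan(np.radians(d["fovy"])/2);return s*f+[d["cx"],d["cy"]]
def unproj(d,uv,z):
    f=d["color"].shape[0]/2/np.tan(np.radians(d["fovy"])/2)
    K=np.array([[f,0,d["cx"]],[0,f,d["cy"]],[0,0,1.]])
    s=cv2.undistortPoints(np.float64(uv).reshape(-1,1,2),K,np.array([d["k1"],0,0,0.]))[:,0]
    R=cv2.Rodrigues(d["rvec"])[0];C=-R.T@d["tvec"];r=np.c_[s,np.ones(len(s))]@R
    return C+r*((z-C[2])/r[:,2])[:,None]
def plane(d,c,z,half,res=.5):
    "orthographic patch of the plane z about c: rows = +x, cols = +y"
    g=np.arange(-half,half+res/2,res);X,Y=np.meshgrid(c[0]+g,c[1]+g,indexing="ij")
    uv=proj(d,np.c_[X.ravel(),Y.ravel(),0*X.ravel()+z]).astype(np.float32).reshape(*X.shape,2)
    return cv2.remap(d["color"],uv[...,0],uv[...,1],cv2.INTER_CUBIC)
def circ(d,c,z,dia,half=60,sgn=1):
    "centre of circle of known diameter: best mean radial step (bright inside for sgn 1)"
    p=cv2.GaussianBlur(plane(d,c,z,half).mean(2).astype(np.float32),(0,0),2)
    t=np.linspace(0,2*np.pi,180,endpoint=False);best=(-1e9,)
    for ox in np.arange(-25,25.1,.5):
        for oy in np.arange(-25,25.1,.5):
            v=[]
            for r in(dia/2-2,dia/2+2):
                i=np.rint((half+ox+r*np.cos(t))*2).astype(int).clip(0,len(p)-1);j=np.rint((half+oy+r*np.sin(t))*2).astype(int).clip(0,len(p)-1);v.append(p[i,j])
            m=np.clip(sgn*(v[0]-v[1]),-40,40).mean()
            if m>best[0]:best=(m,ox,oy)
    return np.array([c[0]+best[1],c[1]+best[2]]),best[0]
E
python3 - <<'E'
from h import *
D=pickle.load(open("d0.pkl","rb"))
T={"A":((108,301),(368,149),102,52),"B":((342,262),(221,196),82,60),"C":((241,263),(293,187),64,48),"D":((405,271),(171,210),48,56)}
ims=[]
for k,(u,v,h,dia) in T.items():
    row=[]
    for n,px in(("top",u),("scene",v)):
        c0=unproj(D[n],px,h)[0][:2];c,m=circ(D[n],c0,h,dia);print(k,n,c0.round(1),c.round(1),round(m,1))
        p=cv2.convertScaleAbs(plane(D[n],c,h,50),alpha=1);cv2.circle(p,(100,100),int(dia),(255,0,0),1);row.append(p[:,:,::-1])
    ims.append(np.vstack(row))
cv2.imwrite("pics/lids.png",cv2.resize(np.hstack(ims),(800,400)))
for px in((190,168),(241,168),(291,168),(342,168)):
    c0=unproj(D["top"],px,40)[0][:2];print(c0.round(1),circ(D["top"],c0,40,72)[0],circ(D["top"],c0,40,82,sgn=-1)[0])
for px in((231,269),(274,260),(316,250),(356,242)):
    c0=unproj(D["scene"],px,40)[0][:2];print("scene",c0.round(1),circ(D["scene"],c0,40,72)[0],circ(D["scene"],c0,40,82,sgn=-1)[0])
print("big",unproj(D["top"],(424,154),130).round(0),unproj(D["top"],[(122,165)],60).round(0))
E
```

```text
A top [378. 285.] [377.5 284. ] 32.3
A scene [381.6 280.9] [377.1 284.4] 28.0
B top [ 440.2 -121.1] [ 440.2 -123.1] 31.8
B scene [ 439.8 -121.4] [ 439.8 -124.4] 33.4
C top [440.3  60.1] [440.3  60.6] 37.8
C scene [434.8  60.6] [439.3  60.6] 28.0
D top [ 421.4 -246. ] [ 419.9 -249. ] 32.3
D scene [ 423.3 -246.5] [ 418.8 -250.5] 32.0
[623.3 160.6] [621.81104668 159.64989137] [621.31104668 160.14989137]
[622.5  61.8] [621.54368532  61.82452979] [621.54368532  61.32452979]
[621.9 -35.2] [621.39684801 -36.24335233] [620.89684801 -36.24335233]
[ 621.3 -134.9] [ 621.34213048 -134.37116571] [ 620.84213048 -134.37116571]
scene [ 625.1 -131.5] [ 620.63163612 -134.54902665] [ 620.63163612 -135.04902665]
scene [625.  -34.8] [620.99359594 -36.82356995] [620.99359594 -36.82356995]
scene [621.7  64.2] [621.22855096  61.24844509] [621.22855096  60.74844509]
scene [622.8 161.2] [621.30002733 159.73884011] [621.30002733 159.23884011]
big [[ 625. -262.  130.]] [[626. 286.  60.]]
```

View pics/lids.png

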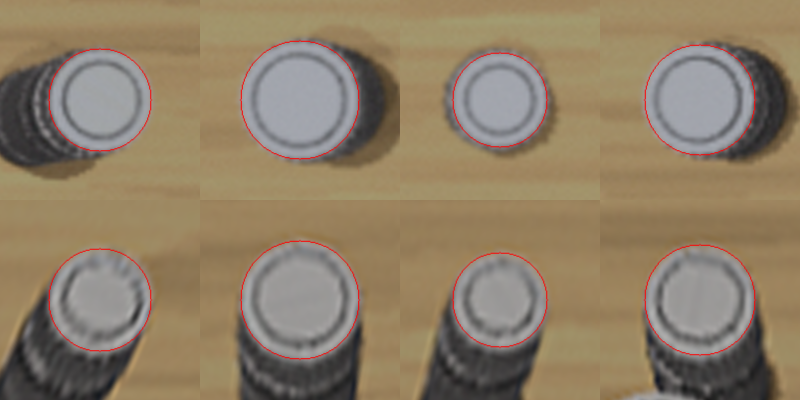

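The lid fits from both cameras agree to within 1.5 mm, the ring spacing comes out at 98 mm, and the heights and order are consistent. The mapping is A→(621,-134.5), B→(621,-36.5), C→(621,61.5) and D→(621,159.5). I'll turn the tool to yaw π/2, so tool x = world y and tool y = world x, then go above D.

Call:
{"op": "move_arm", "data": {"targets": "1 0 0 0 0 0 -6.36;1 0 0 0 0 0 -6.36;1 0 0 0 0 0 -6.36;1 0 0 0 0 0 -6.36;1 0 0 0 0 0 -6.36"}}

```text
clock: 0.57
eef_pos: [288.9, -582.0, 230.9]
tool_rot: [-3.141, -0.0, 1.021]
force: [0.3, 0.8, -0.3]
width: 85.2
gripper_force: 0.0
```

Call:
{"op": "move_arm", "data": {"targets": "1 0 0 0 0 0 -6.36;1 0 0 0 0 0 -6.36;1 0 0 0 0 0 -6.36;1 0 0 0 0 0 -6.36;1 0 0 0 0 0 -6.36"}}

```text
clock: 0.98
eef_pos: [288.8, -582.0, 230.9]
tool_rot: [-3.141, -0.001, 1.576]
force: [0.6, -0.1, -0.1]
width: 85.7
gripper_force: 0.0
```

Call:
{"op": "move_arm", "data": {"targets": "1 3.3 1.3 0 0 0 0;1 3.3 1.3 0 0 0 0;1 3.3 1.3 0 0 0 0;1 3.3 1.3 0 0 0 0;1 3.3 1.3 0 0 0 0"}}

```text
clock: 1.4
eef_pos: [354.1, -415.5, 231.1]
tool_rot: [-3.141, -0.0, 1.57]
force: [1.0, -0.0, -0.4]
width: 85.5
gripper_force: 0.0
```

Call:
{"op": "move_arm", "data": {"targets": "1 3.3 1.3 0 0 0 0;1 3.3 1.3 0 0 0 0;1 3.3 1.3 0 0 0 0;1 3.3 1.3 0 0 0 0;1 3.3 1.3 0 0 0 0"}}

```text
clock: 1.82
eef_pos: [419.2, -250.6, 231.3]
tool_rot: [-3.141, 0.0, 1.57]
force: [1.0, -0.2, -0.1]
width: 85.5
gripper_force: 0.0
```

Call:
{"op": "move_arm", "data": {"targets": "1 0 0 0 0 0 0;1 0 0 0 0 0 0;1 0 0 0 0 0 0"}}

```text
clock: 2.07
eef_pos: [418.8, -252.8, 231.3]
tool_rot: [-3.141, 0.001, 1.571]
force: [-0.1, -0.9, 0.7]
width: 85.5
gripper_force: 0.0
```

Call:
{"op": "move_arm", "data": {"targets": "1 0.3 0.05 3 0 0 0;1 0 0 3.5 0 0 0;1 0 0 3.5 0 0 0;1 0 0 3.5 0 0 0;1 0 0 3 0 0 0"}}

```text
clock: 2.48
eef_pos: [418.1, -251.2, 64.3]
tool_rot: [-3.14, 0.001, 1.567]
force: [-0.2, 0.5, 0.1]
width: 85.6
gripper_force: 0.0
```

Call:
{"op": "move_arm", "data": {"targets": "1 0 0 2.5 0 0 0;1 0 0 2 0 0 0;1 0 0 1 0 0 0;1 0 0 0.5 0 0 0;1 0 0 0 0 0 0"}}

```text
clock: 2.9
eef_pos: [418.9, -250.0, 5.7]
tool_rot: [-3.14, -0.0, 1.569]
force: [-0.2, 0.4, 0.3]
width: 85.7
gripper_force: 0.0
```

Call:
{"op": "move_arm", "data": {"targets": "-1 0 0 0 0 0 0;-1 0 0 0 0 0 0;-1 0 0 0 0 0 0;-1 0 0 0 0 0 0;-1 0 0 0 0 0 0"}}

```text
clock: 3.32
eef_pos: [420.4, -249.9, 7.9]
tool_rot: [3.139, 0.002, 1.57]
force: [-1.6, -0.0, 7.3]
width: 57.9
gripper_force: 63.6
```

Call:
{"op": "move_arm", "data": {"targets": "-1 0 0 0 0 0 0;-1 0 0 0 0 0 0;-1 0 0 0 0 0 0;-1 0 0 0 0 0 0;-1 0 0 0 0 0 0"}}

```text
clock: 3.73
eef_pos: [420.4, -249.9, 7.9]
tool_rot: [3.139, 0.002, 1.57]
force: [-1.0, 0.3, 6.8]
width: 58.1
gripper_force: 63.6
```

Call:
{"op": "move_arm", "data": {"targets": "-1 0 0 -1 0 0 0;-1 0 0 -2.5 0 0 0;-1 0 0 -3.2 0 0 0;-1 0 0 -3.2 0 0 0;-1 0 0 -3.1 0 0 0"}}

```text
clock: 4.15
eef_pos: [419.1, -249.0, 138.7]
tool_rot: [3.141, 0.0, 1.571]
force: [0.4, 0.4, -1.7]
width: 57.7
gripper_force: 65.0
```

Call:
{"op": "move_arm", "data": {"targets": "-1 1.5 0.75 0 0 0 0;-1 3 1.5 0 0 0 0;-1 3 1.5 0 0 0 0;-1 3 1.5 0 0 0 0;-1 3 1.5 0 0 0 0"}}

```text
clock: 4.57
eef_pos: [487.3, -113.0, 137.6]
tool_rot: [3.141, 0.0, 1.57]
force: [0.6, 0.0, -1.6]
width: 58.3
gripper_force: 65.2
```

Call:
{"op": "move_arm", "data": {"targets": "-1 3 1.5 0 0 0 0;-1 3 1.5 0 0 0 0;-1 3 1.5 0 0 0 0;-1 3 1.5 0 0 0 0;-1 3 1.5 0 0 0 0"}}

```text
clock: 4.98
eef_pos: [562.2, 37.3, 137.4]
tool_rot: [3.141, 0.0, 1.571]
force: [-0.2, -0.1, -2.2]
width: 58.3
gripper_force: 65.2
```

Call:
{"op": "move_arm", "data": {"targets": "-1 3 1.5 0 0 0 0;-1 3 1.5 0 0 0 0;-1 3 1.3 0 0 0 0;-1 2 0.9 0 0 0 0;-1 1.4 0.6 0 0 0 0"}}

```text
clock: 5.4
eef_pos: [620.3, 163.8, 137.4]
tool_rot: [3.141, -0.003, 1.574]
force: [-0.2, 0.2, -2.5]
width: 58.2
gripper_force: 65.2
```

Call:
{"op": "move_arm", "data": {"targets": "-1 0 0 0 0 0 0;-1 0 0 0 0 0 0;-1 0 0 0 0 0 0;-1 0 0 0 0 0 0;-1 0 0 0 0 0 0"}}

```text
clock: 5.82
eef_pos: [619.9, 158.0, 136.6]
tool_rot: [-3.141, 0.001, 1.569]
force: [-0.1, 0.8, -2.1]
width: 58.1
gripper_force: 65.1
```

```bash
python3 - <<'E'
from cell import *
import cv2
for n in("scene","wrist"):
    cv2.imwrite(f"pics/{n}1.png",cams.get_image(n)["color"][:,:,::-1])
E
```

```text
(no output)
```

View pics/scene1.png

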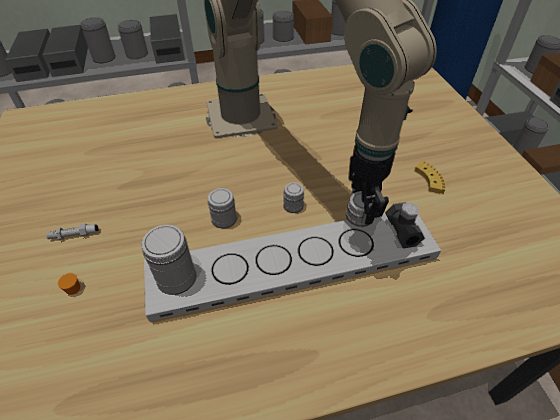

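The scene picture shows D held upright at about (360,208), above the ring by the valve, with nothing disturbed. Next I lower it 89 mm.

Call:
{"op": "move_arm", "data": {"targets": "-1 0.16 0.14 2.5 0 0 0;-1 0 0 2.5 0 0 0;-1 0 0 2 0 0 0;-1 0 0 1 0 0 0;-1 0 0 0.4 0 0 0"}}

```text
clock: 6.33
eef_pos: [620.2, 160.6, 50.5]
tool_rot: [-3.138, 0.001, 1.57]
force: [-0.2, -0.2, -2.3]
width: 57.8
gripper_force: 65.1
```

Call:
{"op": "move_arm", "data": {"targets": "-1 0 0 0 0 0 0;-1 0 0 0.2 0 0 0;-1 0 0 0.1 0 0 0;-1 0 0 0 0 0 0"}}

```text
clock: 6.67
eef_pos: [622.2, 161.6, 50.3]
tool_rot: [3.14, -0.0, 1.571]
force: [0.4, -0.2, -2.5]
width: 57.9
gripper_force: 65.1
```

Call:
{"op": "move_arm", "data": {"targets": "-1 -0.15 0 0.1 0 0 0;-1 0 0 0.1 0 0 0;-1 0 0 0 0 0 0;-1 0 0 0 0 0 0"}}

```text
clock: 7.0
eef_pos: [621.9, 159.6, 48.0]
tool_rot: [3.141, 0.0, 1.57]
force: [-0.6, -0.1, 2.3]
width: 58.0
gripper_force: 65.2
```

Call:
{"op": "move_arm", "data": {"targets": "-1 0 0 0.1 0 0 0;-1 0 0 0 0 0 0;-1 0 0 0 0 0 0"}}

```text
clock: 7.25
eef_pos: [621.9, 159.6, 47.9]
tool_rot: [3.14, 0.0, 1.57]
force: [-2.8, -1.3, 9.6]
width: 57.8
gripper_force: 66.5
```

Call:
{"op": "move_arm", "data": {"targets": "-1 0 0 -0.1 0 0 0;1 0 0 0 0 0 0;1 0 0 0 0 0 0;1 0 0 0 0 0 0;1 0 0 0 0 0 0"}}

```text
clock: 7.67
eef_pos: [621.4, 160.1, 47.1]
tool_rot: [-3.141, -0.0, 1.571]
force: [0.2, -0.4, -0.1]
width: 85.4
gripper_force: 0.0
```

Call:
{"op": "move_arm", "data": {"targets": "1 0 0 0 0 0 0;1 0 0 -1 0 0 0;1 0 0 -2.5 0 0 0;1 0 0 -3 0 0 0;1 0 0 -3 0 0 0"}}

```text
clock: 8.08
eef_pos: [621.0, 159.9, 143.5]
tool_rot: [-3.141, 0.0, 1.571]
force: [0.4, 0.6, -0.4]
width: 85.5
gripper_force: 0.0
```

Call:
{"op": "move_arm", "data": {"targets": "1 -1.5 -2.8 0 0 0 0;1 -1.7 -3.2 0 0 0 0;1 -1.7 -3.2 0 0 0 0;1 -1.7 -3.2 0 0 0 0;1 -1.7 -3.2 0 0 0 0"}}

```text
clock: 8.5
eef_pos: [464.1, 76.2, 143.2]
tool_rot: [3.14, -0.0, 1.571]
force: [0.6, 0.4, -0.2]
width: 85.4
gripper_force: 0.0
```

Call:
{"op": "move_arm", "data": {"targets": "1 -1.6 -2.6 0 0 0 0;1 0 0 0 0 0 0;1 0 0 0 0 0 0;1 0 0 0 0 0 0;1 0 0 0 0 0 0"}}

```text
clock: 8.92
eef_pos: [441.2, 61.8, 142.8]
tool_rot: [3.139, -0.001, 1.571]
force: [0.1, -0.3, -0.2]
width: 85.3
gripper_force: 0.0
```

```bash
cat > chk.py <<'E'
from cell import cams
from h import *
import sys
H={"A":(102,52),"B":(82,60),"C":(64,48),"D":(48,56)}
def chk(k,c,base):
    h,dia=H[k]
    for n in("top","scene"):
        d=cams.get_image(n);print(k,n,[np.round(x,1) for x in circ(d,c,base+h,dia)])
for a in sys.argv[1:]:
    k,x,y,b=a.split(",");chk(k,(float(x),float(y)),float(b))
E
python3 chk.py D,621,160,40
```

```text
D top [array([619.5, 159. ]), np.float32(28.3)]
D scene [array([619., 160.]), np.float32(19.6)]
```

Call:
{"op": "move_arm", "data": {"targets": "1 -0.12 -0.14 2.5 0 0 0;1 0 0 3.3 0 0 0;1 0 0 3.3 0 0 0;1 0 0 2.5 0 0 0;1 0 0 1.2 0 0 0"}}

```text
clock: 9.43
eef_pos: [437.3, 58.7, 23.5]
tool_rot: [-3.138, 0.005, 1.572]
force: [0.5, -0.8, -0.1]
width: 85.2
gripper_force: 0.0
```

Call:
{"op": "move_arm", "data": {"targets": "1 0 0 0 0 0 0;1 0 0 0 0 0 0;-1 0 0 0 0 0 0;-1 0 0 0 0 0 0;-1 0 0 0 0 0 0"}}

```text
clock: 9.85
eef_pos: [438.9, 58.3, 26.6]
tool_rot: [3.14, 0.004, 1.571]
force: [1.4, 1.1, 5.1]
width: 51.7
gripper_force: 4.5
```

Call:
{"op": "move_arm", "data": {"targets": "-1 0 0 0 0 0 0;-1 0 0 0 0 0 0;-1 0 0 0 0 0 0;-1 0 0 0 0 0 0;-1 0 0 0 0 0 0"}}

```text
clock: 10.27
eef_pos: [438.8, 58.4, 27.0]
tool_rot: [3.14, 0.004, 1.571]
force: [-0.9, 0.0, 8.0]
width: 50.2
gripper_force: 60.9
```

Call:
{"op": "move_arm", "data": {"targets": "-1 0 0 -1 0 0 0;-1 0 0 -2 0 0 0;-1 0 0 -2.5 0 0 0;-1 0 0 -2.5 0 0 0;-1 0 0 -2 0 0 0"}}

```text
clock: 10.68
eef_pos: [437.8, 58.7, 127.6]
tool_rot: [-3.141, 0.004, 1.571]
force: [-0.2, 0.1, -1.8]
width: 50.3
gripper_force: 63.0
```

Call:
{"op": "move_arm", "data": {"targets": "-1 0 0 0 0 0 0;-1 0 0 0 0 0 0;-1 0 0 0 0 0 0"}}

```text
clock: 10.93
eef_pos: [437.3, 58.1, 125.3]
tool_rot: [-3.139, 0.005, 1.571]
force: [-0.6, -0.5, -3.2]
width: 49.7
gripper_force: 63.3
```

```bash
python3 - <<'E'
from cell import *
import cv2
print(read_state()["qpos"])
cv2.imwrite("pics/scene2.png",cv2.resize(cams.get_image("scene")["color"][130:290,200:420,::-1],(660,480)))
E
python3 chk.py D,621,160,40
```

```text
[ 0.11130457  0.552058   -0.44116544  2.17166907  0.48127785  0.51550555
 -0.69858242]
D top [array([619.5, 159. ]), np.float32(28.3)]
D scene [array([619., 160.]), np.float32(19.5)]
```

View pics/scene2.png

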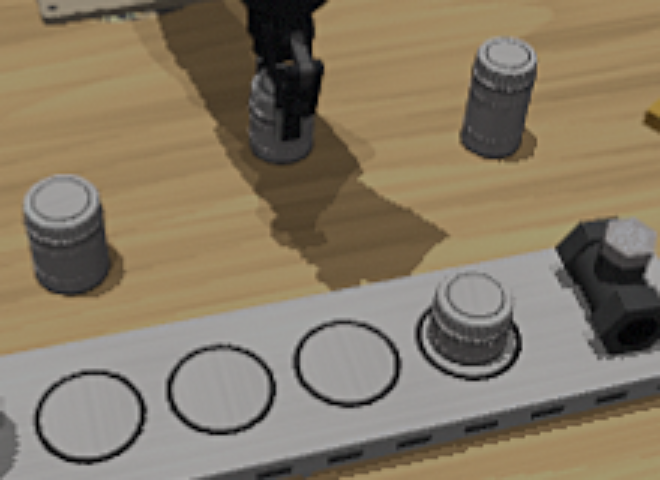

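Picture: C is held upright (crop 280,110), and D stands inside the ring by the valve (crop 470,330). I'll carry C to its ring next.

Call:
{"op": "move_arm", "data": {"targets": "-1 0 1.6 0 0 0 0;-1 0 3.2 0 0 0 0;-1 0 3.2 0 0 0 0;-1 0 3.2 0 0 0 0;-1 0 3.2 0 0 0 0"}}

```text
clock: 11.5
eef_pos: [582.4, 58.4, 124.1]
tool_rot: [-3.138, 0.005, 1.571]
force: [-0.4, 0.6, -1.9]
width: 50.1
gripper_force: 63.2
```

Call:
{"op": "move_arm", "data": {"targets": "-1 0 2.6 0 0 0 0;-1 0.1 1.6 0 0 0 0;-1 0 0 0 0 0 0;-1 0 0 0 0 0 0;-1 0 0 0 0 0 0"}}

```text
clock: 11.92
eef_pos: [622.0, 59.6, 123.9]
tool_rot: [-3.136, 0.005, 1.572]
force: [-0.9, -0.3, -2.7]
width: 49.9
gripper_force: 63.1
```

Call:
{"op": "move_arm", "data": {"targets": "-1 0 0 1.5 0 0 0;-1 0 0 2 0 0 0;-1 0 0 1 0 0 0;-1 0 0 0 0 0 0;-1 0 0 0 0 0 0"}}

```text
clock: 12.33
eef_pos: [622.7, 59.3, 79.9]
tool_rot: [-3.138, 0.005, 1.571]
force: [0.2, 0.6, -1.7]
width: 50.0
gripper_force: 63.2
```

Call:
{"op": "move_arm", "data": {"targets": "-1 0 0 0.7 0 0 0;-1 0 0 0.4 0 0 0;-1 0 0 0.1 0 0 0;-1 0 0 0 0 0 0;-1 0 0 0 0 0 0"}}

```text
clock: 12.75
eef_pos: [623.9, 59.3, 68.5]
tool_rot: [-3.14, 0.005, 1.571]
force: [-0.1, 0.0, -2.5]
width: 50.0
gripper_force: 63.2
```

Call:
{"op": "move_arm", "data": {"targets": "-1 0 0 0.1 0 0 0;-1 0 0 0.1 0 0 0;-1 0 0 0 0 0 0;-1 0 0 0 0 0 0"}}

```text
clock: 13.08
eef_pos: [624.1, 59.4, 67.1]
tool_rot: [-3.141, 0.005, 1.571]
force: [-2.0, -0.6, 5.2]
width: 50.0
gripper_force: 63.8
```

Call:
{"op": "move_arm", "data": {"targets": "-1 0 0 -0.1 0 0 0;1 0 0 0 0 0 0;1 0 0 0 0 0 0;1 0 0 0 0 0 0;1 0 0 0 0 0 0"}}

```text
clock: 13.5
eef_pos: [623.8, 59.3, 67.2]
tool_rot: [-3.14, 0.005, 1.571]
force: [-0.0, 0.2, 0.5]
width: 85.6
gripper_force: 0.0
```

Call:
{"op": "move_arm", "data": {"targets": "1 0 0 0 0 0 0;1 0 0 -1 0 0 0;1 0 0 -2.5 0 0 0;1 0 0 -3.2 0 0 0;1 0 0 -3.2 0 0 0"}}

```text
clock: 13.92
eef_pos: [623.3, 59.8, 167.5]
tool_rot: [-3.138, 0.005, 1.571]
force: [1.4, 0.7, 0.4]
width: 85.0
gripper_force: 0.0
```

Call:
{"op": "move_arm", "data": {"targets": "1 -1.8 -1.8 0 0 0 0;1 -2.5 -2.5 0 0 0 0;1 -2.5 -2.5 0 0 0 0;1 -2.5 -2.5 0 0 0 0;1 -2.5 -2.5 0 0 0 0"}}

```text
clock: 14.33
eef_pos: [504.8, -59.2, 167.9]
tool_rot: [-3.141, 0.005, 1.571]
force: [0.3, -1.1, 1.0]
width: 85.5
gripper_force: 0.0
```

Call:
{"op": "move_arm", "data": {"targets": "1 -2.5 -2.5 0 0 0 0;1 -2.5 -2.5 0 0 0 0;1 -1.5 -1.6 0 0 0 0;1 0 0 0 0 0 0;1 0 0 0 0 0 0"}}

```text
clock: 14.75
eef_pos: [439.5, -124.4, 168.2]
tool_rot: [-3.141, 0.006, 1.568]
force: [0.3, 0.4, -0.6]
width: 85.3
gripper_force: 0.0
```

Call:
{"op": "move_arm", "data": {"targets": "1 0 0 0 0 0 0;1 0 0 0 0 0 0"}}

```text
clock: 14.92
eef_pos: [441.3, -122.2, 167.9]
tool_rot: [3.141, 0.004, 1.573]
force: [0.4, 1.1, -0.2]
width: 85.1
gripper_force: 0.0
```

```bash
python3 chk.py C,621,61,40 D,621,160,40
```

```text
C top [array([621.5,  62. ]), np.float32(29.7)]
C scene [array([622.5,  61.5]), np.float32(20.8)]
D top [array([619., 159.]), np.float32(28.4)]
D scene [array([619., 160.]), np.float32(19.5)]
```

Call:
{"op": "move_arm", "data": {"targets": "1 -0.15 -0.13 2.5 0 0 0;1 0 0 3 0 0 0;1 0 0 3 0 0 0;1 0 0 2.5 0 0 0;1 0 0 2 0 0 0"}}

```text
clock: 15.53
eef_pos: [438.0, -124.8, 35.6]
tool_rot: [-3.138, 0.004, 1.572]
force: [0.4, -0.7, -0.4]
width: 85.7
gripper_force: 0.0
```

Call:
{"op": "move_arm", "data": {"targets": "1 0 0 1 0 0 0;1 0 0 0 0 0 0;1 0 0 0 0 0 0"}}

```text
clock: 15.78
eef_pos: [438.4, -124.8, 27.1]
tool_rot: [-3.139, 0.004, 1.572]
force: [-0.2, -0.0, 0.3]
width: 85.1
gripper_force: 0.0
```

Call:
{"op": "move_arm", "data": {"targets": "-1 0 0 0 0 0 0;-1 0 0 0 0 0 0;-1 0 0 0 0 0 0;-1 0 0 0 0 0 0;-1 0 0 0 0 0 0"}}

```text
clock: 16.2
eef_pos: [439.9, -125.4, 28.8]
tool_rot: [3.14, 0.005, 1.571]
force: [1.2, 1.2, 6.0]
width: 62.5
gripper_force: 65.4
```

Call:
{"op": "move_arm", "data": {"targets": "-1 0 0 0 0 0 0;-1 0 0 0 0 0 0;-1 0 0 0 0 0 0"}}

```text
clock: 16.45
eef_pos: [439.8, -125.4, 28.8]
tool_rot: [3.14, 0.005, 1.571]
force: [0.1, 1.5, 6.6]
width: 62.6
gripper_force: 65.4
```

Call:
{"op": "move_arm", "data": {"targets": "-1 0 0 -1 0 0 0;-1 0 0 -2 0 0 0;-1 0 0 -2.5 0 0 0;-1 0 0 -2.5 0 0 0;-1 0 0 -1.5 0 0 0"}}

```text
clock: 16.87
eef_pos: [438.6, -125.2, 124.7]
tool_rot: [-3.141, 0.005, 1.571]
force: [0.7, -0.1, -4.5]
width: 62.5
gripper_force: 67.3
```

Call:
{"op": "move_arm", "data": {"targets": "-1 0.8 1.6 0 0 0 0;-1 1.5 3.2 0 0 0 0;-1 1.5 3.2 0 0 0 0;-1 1.5 3.2 0 0 0 0;-1 1.5 3.2 0 0 0 0"}}

```text
clock: 17.28
eef_pos: [583.0, -56.9, 122.1]
tool_rot: [-3.139, 0.005, 1.57]
force: [1.6, 0.4, -5.2]
width: 62.4
gripper_force: 67.6
```

Call:
{"op": "move_arm", "data": {"targets": "-1 1.3 2.4 0 0 0 0;-1 0.7 1.4 0 0 0 0;-1 0 0 0 0 0 0;-1 0 0 0 0 0 0;-1 0 0 0 0 0 0"}}

```text
clock: 17.7
eef_pos: [618.8, -38.0, 121.2]
tool_rot: [-3.137, 0.006, 1.57]
force: [-0.7, -0.2, -5.2]
width: 62.5
gripper_force: 67.4
```

Call:
{"op": "move_arm", "data": {"targets": "-1 0 0 1.5 0 0 0;-1 0 0 2 0 0 0;-1 0 0 0.5 0 0 0;-1 0 0 0 0 0 0;-1 0 0 0 0 0 0"}}

```text
clock: 18.12
eef_pos: [619.8, -37.8, 81.9]
tool_rot: [-3.139, 0.005, 1.57]
force: [0.6, 0.3, -4.0]
width: 62.5
gripper_force: 67.5
```

Call:
{"op": "move_arm", "data": {"targets": "-1 0 0.2 0.7 0 0 0;-1 0 0 0.4 0 0 0;-1 0 0 0 0 0 0;-1 0 0 0 0 0 0;-1 0 0 0.1 0 0 0"}}

```text
clock: 18.53
eef_pos: [622.7, -37.1, 70.1]
tool_rot: [-3.141, 0.005, 1.571]
force: [-0.4, -0.1, -3.9]
width: 62.6
gripper_force: 67.5
```

Call:
{"op": "move_arm", "data": {"targets": "-1 0 0 0.1 0 0 0;-1 0 0 0.1 0 0 0;-1 0 0 0 0 0 0;-1 0 0 0 0 0 0"}}

```text
clock: 18.87
eef_pos: [622.7, -37.1, 69.0]
tool_rot: [-3.141, 0.005, 1.571]
force: [-4.4, 0.3, 6.3]
width: 62.8
gripper_force: 68.6
```

Call:
{"op": "move_arm", "data": {"targets": "-1 0 0 -0.1 0 0 0;1 0 0 0 0 0 0;1 0 0 0 0 0 0;1 0 0 0 0 0 0;1 0 0 0 0 0 0"}}

```text
clock: 19.28
eef_pos: [622.8, -37.2, 68.9]
tool_rot: [-3.141, 0.005, 1.571]
force: [0.8, -0.1, 0.8]
width: 85.3
gripper_force: 0.0
```

Call:
{"op": "move_arm", "data": {"targets": "1 0 0 -1 0 0 0;1 0 0 -2 0 0 0;1 0 0 -3 0 0 0;1 0 0 -3 0 0 0;1 0 0 -2.5 0 0 0"}}

```text
clock: 19.7
eef_pos: [623.1, -36.3, 186.5]
tool_rot: [3.141, 0.004, 1.571]
force: [0.1, 0.0, -0.2]
width: 85.6
gripper_force: 0.0
```

Call:
{"op": "move_arm", "data": {"targets": "1 1.5 -1.1 0 0 0 0;1 2.8 -2.1 0 0 0 0;1 2.8 -2.1 0 0 0 0;1 2.8 -2.1 0 0 0 0;1 2.8 -2.1 0 0 0 0"}}

```text
clock: 20.12
eef_pos: [526.8, 91.4, 184.2]
tool_rot: [-3.141, 0.004, 1.57]
force: [0.5, 0.5, 0.0]
width: 85.5
gripper_force: 0.0
```

Call:
{"op": "move_arm", "data": {"targets": "1 2.8 -2.1 0 0 0 0;1 2.8 -2.1 0 0 0 0;1 2.8 -2.1 0 0 0 0;1 2.8 -2.1 0 0 0 0;1 2.8 -2.1 0 0 0 0"}}

```text
clock: 20.53
eef_pos: [421.7, 231.6, 183.7]
tool_rot: [-3.141, 0.004, 1.571]
force: [0.8, 0.9, -0.3]
width: 85.4
gripper_force: 0.0
```

Call:
{"op": "move_arm", "data": {"targets": "1 2.8 -2.1 0 0 0 0;1 2.3 -2.3 0 0 0 0;1 0 0 0 0 0 0;1 0 0 0 0 0 0;1 0 0 0 0 0 0"}}

```text
clock: 20.95
eef_pos: [379.0, 281.0, 183.1]
tool_rot: [-3.141, 0.005, 1.571]
force: [-0.2, -0.9, 0.1]
width: 85.3
gripper_force: 0.0
```

```bash
python3 chk.py B,621,-36,40 C,621,61,40; python3 -c "
from cell import *;print(read_state()['eef_pos'],read_state()['qpos'])"
```

```text
B top [array([620. , -34.5]), np.float32(21.2)]
B scene [array([621.5, -36. ]), np.float32(29.5)]
C top [array([621.5,  62. ]), np.float32(29.2)]
C scene [array([622.5,  61.5]), np.float32(20.8)]
[379.54981129 280.18776906 182.67880606] [-0.3211732   0.49579137 -0.53312504  2.03940542  0.38480386  0.70834874
 -1.10206895]
```

Call:
{"op": "move_arm", "data": {"targets": "1 0.38 -0.2 2 0 0 0;1 0 0 3 0 0 0;1 0 0 3 0 0 0;1 0 0 3 0 0 0;1 0 0 2 0 0 0"}}

```text
clock: 21.57
eef_pos: [376.4, 282.9, 50.4]
tool_rot: [-3.138, 0.006, 1.569]
force: [-0.3, -0.9, 0.4]
width: 85.3
gripper_force: 0.0
```

Call:
{"op": "move_arm", "data": {"targets": "1 0 0 0.8 0 0 0;1 0 0 0 0 0 0;1 0 0 0 0 0 0"}}

```text
clock: 21.82
eef_pos: [376.8, 284.4, 44.9]
tool_rot: [-3.14, 0.005, 1.57]
force: [0.3, 0.9, -0.8]
width: 85.5
gripper_force: 0.0
```

Call:
{"op": "move_arm", "data": {"targets": "-1 0 0 0 0 0 0;-1 0 0 0 0 0 0;-1 0 0 0 0 0 0;-1 0 0 0 0 0 0;-1 0 0 0 0 0 0"}}

```text
clock: 22.23
eef_pos: [377.4, 285.0, 46.1]
tool_rot: [3.141, 0.003, 1.57]
force: [0.2, 0.2, 7.3]
width: 55.0
gripper_force: 62.0
```

Call:
{"op": "move_arm", "data": {"targets": "-1 0 0 0 0 0 0;-1 0 0 0 0 0 0;-1 0 0 0 0 0 0"}}

```text
clock: 22.48
eef_pos: [377.4, 285.0, 46.1]
tool_rot: [3.141, 0.003, 1.57]
force: [-0.4, -1.0, 7.2]
width: 55.0
gripper_force: 62.0
```

Call:
{"op": "move_arm", "data": {"targets": "-1 0 0 -1 0 0 0;-1 0 0 -2.5 0 0 0;-1 0 0 -3.5 0 0 0;-1 0 0 -3.5 0 0 0;-1 0 0 -3.5 0 0 0"}}

```text
clock: 22.9
eef_pos: [376.0, 284.6, 186.5]
tool_rot: [-3.139, 0.005, 1.571]
force: [1.6, -0.1, -2.6]
width: 54.4
gripper_force: 64.2
```

Call:
{"op": "move_arm", "data": {"targets": "-1 -0.5 0.3 -2.5 0 0 0;-1 -1.5 0.9 -0.5 0 0 0;-1 -2.5 1.5 0 0 0 0;-1 -2.8 1.6 0 0 0 0;-1 -2.8 1.6 0 0 0 0"}}

```text
clock: 23.32
eef_pos: [435.9, 183.0, 215.9]
tool_rot: [-3.141, 0.005, 1.572]
force: [1.1, 0.5, -3.1]
width: 55.0
gripper_force: 64.3
```

Call:
{"op": "move_arm", "data": {"targets": "-1 -2.8 1.6 0 0 0 0;-1 -2.8 1.6 0 0 0 0;-1 -2.8 1.6 0 0 0 0;-1 -2.8 1.6 0 0 0 0;-1 -2.8 1.6 0 0 0 0"}}

```text
clock: 23.73
eef_pos: [515.8, 42.4, 216.0]
tool_rot: [-3.14, 0.005, 1.571]
force: [0.8, 1.0, -1.9]
width: 54.6
gripper_force: 64.3
```

Call:
{"op": "move_arm", "data": {"targets": "-1 -2.8 1.6 0 0 0 0;-1 -2.8 1.6 0 0 0 0;-1 -2.8 1.6 0 0 0 0;-1 -2.8 1.6 0 0 0 0;-1 -2.8 1.6 0 0 0 0"}}

```text
clock: 24.15
eef_pos: [595.6, -97.6, 216.5]
tool_rot: [-3.14, 0.005, 1.571]
force: [0.6, 0.6, -2.9]
width: 55.1
gripper_force: 64.3
```

Call:
{"op": "move_arm", "data": {"targets": "-1 -2 1.6 0 0 0 0;-1 -1.5 1 0 0 0 0;-1 0 0 0 0 0 0;-1 0 0 0 0 0 0;-1 0 0 0 0 0 0"}}

```text
clock: 24.57
eef_pos: [620.9, -129.8, 216.2]
tool_rot: [-3.139, 0.004, 1.572]
force: [-0.9, 1.3, -2.6]
width: 54.7
gripper_force: 64.4
```

Call:
{"op": "move_arm", "data": {"targets": "-1 -0.35 0.1 2 0 0 0;-1 0 0 3 0 0 0;-1 0 0 3 0 0 0;-1 0 0 2.5 0 0 0;-1 0 0 1.2 0 0 0"}}

```text
clock: 24.98
eef_pos: [619.7, -133.2, 96.3]
tool_rot: [-3.134, 0.003, 1.573]
force: [-0.8, -0.3, -2.1]
width: 54.8
gripper_force: 64.3
```

Call:
{"op": "move_arm", "data": {"targets": "-1 0 0 0.5 0 0 0;-1 0 0 0 0 0 0;-1 0 0 0 0 0 0;-1 0 0 0 0 0 0"}}

```text
clock: 25.32
eef_pos: [623.8, -134.6, 96.1]
tool_rot: [3.14, 0.005, 1.571]
force: [0.1, 0.2, -1.3]
width: 55.0
gripper_force: 64.3
```

Call:
{"op": "move_arm", "data": {"targets": "-1 0.05 -0.1 0.5 0 0 0;-1 0 0 0.3 0 0 0;-1 0 0 0 0 0 0;-1 0 0 0 0 0 0"}}

```text
clock: 25.65
eef_pos: [621.4, -134.4, 86.3]
tool_rot: [-3.14, 0.005, 1.571]
force: [-0.2, 0.0, -1.7]
width: 54.7
gripper_force: 64.9
```

Call:
{"op": "move_arm", "data": {"targets": "-1 0 0 0.1 0 0 0;-1 0 0 0.1 0 0 0;-1 0 0 0 0 0 0;-1 0 0 0 0 0 0"}}

```text
clock: 25.98
eef_pos: [621.5, -134.5, 86.2]
tool_rot: [-3.14, 0.006, 1.571]
force: [-4.9, -0.7, 10.8]
width: 54.8
gripper_force: 65.9
```

Contact at the expected height. I'll release, retreat up and toward the robot, and check.

Call:
{"op": "move_arm", "data": {"targets": "-1 0 0 -0.1 0 0 0;1 0 0 0 0 0 0;1 0 0 0 0 0 0;1 0 0 0 0 0 0;1 0 0 0 0 0 0"}}

```text
clock: 26.4
eef_pos: [621.6, -134.3, 85.1]
tool_rot: [-3.14, 0.005, 1.571]
force: [-0.2, -0.4, 0.3]
width: 85.3
gripper_force: 0.0
```

Call:
{"op": "move_arm", "data": {"targets": "1 0 0 -1 0 0 0;1 0 0 -2 0 0 0;1 0 0 -3 0 0 0;1 0 0 -3 0 0 0;1 0 0 -3 0 0 0"}}

```text
clock: 26.82
eef_pos: [621.5, -133.5, 207.0]
tool_rot: [-3.14, 0.004, 1.571]
force: [-0.2, -0.1, 0.9]
width: 85.5
gripper_force: 0.0
```

Call:
{"op": "move_arm", "data": {"targets": "1 0 -2 -1 0 0 0;1 0 -3 0 0 0 0;1 0 -3 0 0 0 0;1 0 -3 0 0 0 0;1 0 -3 0 0 0 0"}}

```text
clock: 27.23
eef_pos: [480.4, -133.6, 216.2]
tool_rot: [-3.141, 0.005, 1.571]
force: [-0.1, -0.5, -0.6]
width: 85.4
gripper_force: 0.0
```

Call:
{"op": "move_arm", "data": {"targets": "1 0 -2 0 0 0 0;1 0 0 0 0 0 0;1 0 0 0 0 0 0;1 0 0 0 0 0 0;1 0 0 0 0 0 0"}}

```text
clock: 27.65
eef_pos: [463.2, -133.6, 215.9]
tool_rot: [3.141, 0.004, 1.571]
force: [-1.2, 0.4, 0.2]
width: 85.2
gripper_force: 0.0
```

```bash
python3 chk.py A,621,-134,40 B,621,-36,40 C,621,61,40 D,621,160,40; python3 - <<'E'
from cell import *
import cv2
cv2.imwrite("pics/top3.png",cv2.resize(cams.get_image("top")["color"][110:310,80:460,::-1],(760,400)))
cv2.imwrite("pics/scene3.png",cv2.resize(cams.get_image("scene")["color"][130:330,130:460,::-1],(792,480)))
E
```

```text
A top [array([ 619.5, -134. ]), np.float32(20.9)]
A scene [array([ 621., -134.]), np.float32(34.5)]
B top [array([620. , -34.5]), np.float32(21.4)]
B scene [array([620.5, -36.5]), np.float32(36.0)]
C top [array([621.,  62.]), np.float32(29.7)]
C scene [array([622.5,  61.5]), np.float32(20.9)]
D top [array([619., 159.]), np.float32(28.4)]
D scene [array([619., 160.]), np.float32(19.5)]
```

View pics/top3.png

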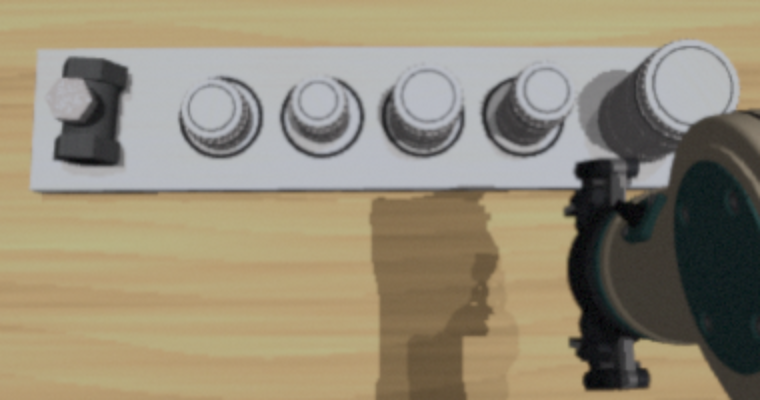

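View pics/scene3.png

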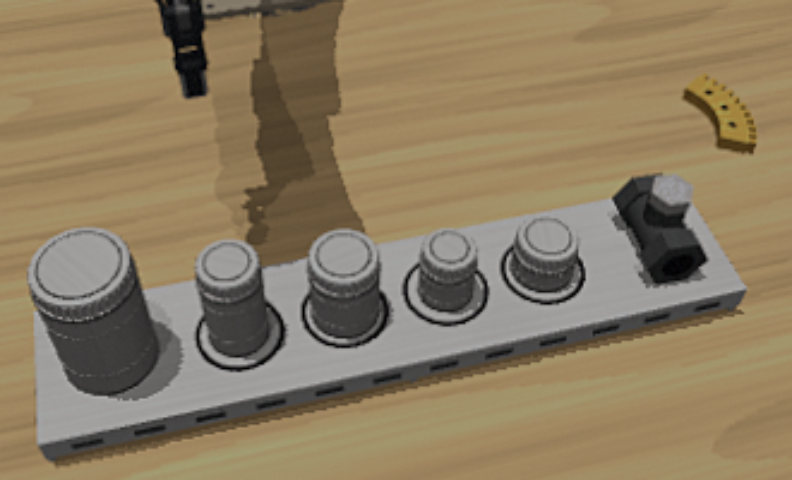

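Both pictures show all four canisters upright inside their rings, stepping down from the big tin. In the scene crop they are at about (235,300), (345,285), (447,270) and (545,255). The big tin and the valve are where they were. All four are within about 2.5 mm of their ring centres, so I'm handing in.

```bash
python3 -c "
from cell import order;print(order.finish_job())"
```

```text
the job is handed in; nothing more can be done
None
```

The job is handed in: all four canisters stand upright in their rings, tallest next to the big canister down to shortest, each within about 2.5 mm of its ring's centre; the big canister and valve are untouched, and the clock read about 28 s.

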